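# Shut the egg transit box and lock it with the curved hook

### The job

Close the lid of the green egg transit box fully. Then take the loose curved steel hook by its red handle, swing its tip round through the steel ring that stands up at the middle of the lid's front edge (in from the right as seen from the robot, tip towards the left), following the hook's curve until the yellow band sits inside the ring, and leave the hook lying flat on the lid. Do not shift the small dish, the tally counter or the syringe lying about.

Things in the scene. Friction and masses are not known exactly. Their poses are not given: they have to be found in the camera images.
- lid (a joint): angle of the box's lid in rad: 0 closed, grows as the front edge lifts; starts at 0.55 to 0.95. Stiff hinge: it stays where left and closes under a downward push of 3 to 5 N near its front. The lid is a flat green plate 8 mm thick, 180 mm from hinge to front edge, 220 mm wide, with a 24 mm wide, 36 mm deep notch in the middle of the front edge for the ring
- ring (a point): centre of the hole of the fixed steel ring at the front of the green box (170 x 210 x 60 mm high, fixed). Box axes: x from ring to hinge, y left, z up. The ring stands in its x-z plane: a bar passes through along y. Hole 24 mm, ring bar 8 mm, outer 40 mm across; centre 77 mm above the table, 9 mm above the closed lid's flat top, 12 mm behind the lid's front edge
- lid_hinge (a point): middle of the lid's hinge line, at the back top edge of the box, 60 mm above the table, 168 mm behind the ring; the line runs along its y axis (box axes). The lid's underside starts in this line
- lid_top (a point): point on the lid's top face, in the middle of its width, 120 mm from the hinge line; moves with the lid. Axes of the lid: y along the hinge, z out of the top face
- hook_grip (a point): centre of the red upright handle of the loose hook (about 150 g), 27 mm above its underside; handle 54 mm high, 30 mm long along the curve, 14 mm thick across it (pinch it so). In the hook's axes (z up) it is at (-20.5, -56.4, 27) mm from the centre of the hook's arc at the underside: at 250 degrees, anticlockwise from x seen from above; its thickness is along that radius
- hook_band (a point): middle of the yellow band (21 mm long) on the hook's bar: a 10 mm steel bar lying level on the hook's underside, bent to an arc of 60 mm radius (to mid-bar) about an upright axis. At 180 degrees, (-60, 0, 5) mm from the arc's centre in the hook's axes; the bar runs along y here, from the handle (-y side) to the tip (+y side)
- hook_tip (a point): middle of the bar at the hook's free tip, at 105 degrees, (-15.5, 58, 5) mm from the arc's centre at the underside in the hook's axes; the round end reaches 5 mm further along the curve
- dish: small clear petri dish, 58 mm across, 12 mm high, loose on the table; origin at the centre of its underside. A bystander.
- counter: grey tally counter, 43 x 64 x 22 mm, loose on the table; origin at the underside. A bystander.
- syringe: small syringe, 23 x 82 x 12 mm, loose on the table; origin at the underside. A bystander.
Mind the look-alikes: they are no part of the job. What is shaped like the part that bears hook_grip but blue is not meant.

How it is judged:
By the outcome, as a careful person would: the job done as asked, in the order asked, and still so for the second after the job is handed in, with the robot touching nothing.
It also fails if it takes over 59 s, if anything falls off the work surface, if the arm or the gripper's body presses on something with over 40 N, if the wrist force passes 120 N, or if a joint passes its speed limit or range.

### The arm

A 6-joint arm with a two-finger parallel gripper is mounted at the origin on a cart in front of the work surface, level with it; the furniture and walls round the work are solid. World frame = base frame: x ahead of the robot, y to its left, z up, the work surface at z = 0. Lengths are in m, angles in rad, forces in N, time in s.
With the tool pointing down it reaches from about 0.15 to 0.775 m from the base axis. Payload 6.1 kg.
Tool frame: the origin (TCP) lies midway between the tips of the shut fingers; the grasp point (between the pads) lies 19 mm behind it; z points along the fingers, y is the line along which they close (so a half turn about z gives the same grasp; the last joint's range is limited). The gripper opens to 85 mm and grips with 20 to 120 N. Pads are 22 mm wide; open, the fingers measure 114 mm over their backs; the gripper's body (76 mm by 85 mm) begins 54 mm behind the grasp point. The pads swing forward as they close: fully open they stand 13 mm farther back than shut.
Start: joints at [1.135, 0.126, -0.04, 1.405, 0, 1.571], TCP at [0.222, 0.476, 0.196] pointing down, gripper open.
Joint ranges: [-2.72, 2.72], [-0.95, 1.95], [-1.27, 1.35], [-1.78, 2.02], [-1.46, 1.47], [-3.14, 3.14]. Speed limits (rad/s): [2.39, 2.39, 3.01, 3.14, 3.14, 3.14].

### API

Orientations are given as [roll, pitch, yaw] about the fixed x, y, z axes, in that order (R = Rz(yaw) Ry(pitch) Rx(roll)).
In Python, from workcell import bot, planner, imaging, workorder gives the robot as it stands. Calls block until the motion is done:
- bot.reach(position, orientation): joint-space move of the TCP to a pose.
- bot.move_l(position, rot=None, velocity=0.15, until_force=None): straight line of the TCP; rot=None keeps the orientation; velocity is the mean speed in m/s. With until_force (N) it stops when the force on the tool has changed by that much, and returns True; else False.
- bot.set_joints(angles): joint-space move.
- bot.open_gripper() and bot.grasp(grasp_force=None): open the fingers fully, or close them until they stop; grasp_force is the grip in N (None keeps the last).
- bot.hold(seconds).
- planner.inverse_kinematics(position, orientation): joint angles nearest the present ones, or None.
- bot.read_state(): the state.
- imaging.snapshot(name): name is "side" or "top"; returns a dict with "color" (420x560x3 uint8, blue, green, red), "fov_y" (degrees; the focal length in pixels is half the picture's height over the tangent of half this angle, whatever the lens; pixels are square), "cx", "cy" (the principal point, pixels), "k1" (the pictures are not rectified: a ray, as slopes to the right and down, at radius r is drawn at 1 + k1 r^2 times it, then the intrinsics apply), "rvec" (rotation vector, rad) and "tvec" (3), from world to camera coordinates, as OpenCV has them. Camera axes: x right, y down, z forward; pixel columns grow to the right and rows downward; lengths in m; the calibration is good to about 2 mm. A picture is of the moment at which its call begins. There is no depth.
A pose or a line that the arm cannot do raises bot.IKError and nothing moves.
- workorder.sign_off(): hands the job in; it is judged then, once.
The state is a dict: "clock": time; "joint_pos": joint angles; "dq": joint speeds; "effort": joint torques, N m; "tcp_pos": TCP position; "tool_rot": TCP orientation; "force": force on the tool from outside, world axes, zero at the start; "ft_torque": the same for the moment, N m; "gripper_width": finger opening in m; "gripper_force": force on a finger pad.
Only numpy, scipy, OpenCV 4.12 (cv2) and the standard library are available. Lean on these libraries where they do the work, as an engineer would, in place of code of your own. Each camera call takes 0.05 s, during which the arm holds its last target. There are 200 camera calls.

## Working session

There is one attempt and no reset: what is moved stays moved. The work goes in short steps, each a Python script; the robot and the scene stay as the last script left them, time stands still between calls to the robot, and variables do not carry over. Pictures are saved under pics/ and viewed, at most 13 in all, crops included, and the job is handed in when it is done.

```bash
mkdir -p pics; ls; cat > h.py <<'E'
import numpy as np, cv2
from workcell import bot, planner, imaging, workorder
def cam(s):
    h=s["color"].shape[0]; f=h/2/np.tan(np.radians(s["fov_y"])/2)
    R=cv2.Rodrigues(np.array(s["rvec"],float))[0]; t=np.array(s["tvec"],float).ravel()
    return f,R,t
def ray(s,u,v):
    f,R,t=cam(s); K=np.array([[f,0,s["cx"]],[0,f,s["cy"]],[0,0,1.]])
    p=cv2.undistortPoints(np.array([[[u,v]]],float),K,np.array([s["k1"],0,0,0,0.]))[0,0]
    return -R.T@t, R.T@np.array([p[0],p[1],1.])
def onz(s,u,v,z):
    o,d=ray(s,u,v); return o+d*(z-o[2])/d[2]
def proj(s,P):
    f,R,t=cam(s); c=np.atleast_2d(P)@R.T+t; p=c[:,:2]/c[:,2:]; r2=(p**2).sum(1,keepdims=True)
    return p*(1+s["k1"]*r2)*f+[s["cx"],s["cy"]]
def tri(s1,p1,s2,p2):
    o1,d1=ray(s1,*p1);o2,d2=ray(s2,*p2)
    a=np.linalg.lstsq(np.c_[d1,-d2],o2-o1,rcond=None)[0]
    A=o1+a[0]*d1;B=o2+a[1]*d2
    return (A+B)/2,np.linalg.norm(A-B)
E
python3 - <<'E'
from h import *
import pickle
S={}
for n in("top","side"):
    s=imaging.snapshot(n);S[n]=s
    f,R,t=cam(s);print(n,s["fov_y"],s["k1"],-R.T@t,R[2])
pickle.dump(S,open("s0.pkl","wb"))
for n in S: cv2.imwrite(f"pics/0{n}.png",cv2.resize(S[n]["color"],(800,600)))
print(bot.read_state())
E
```

```text
pics
top 45.77216738727236 -0.054423026623182845 [ 0.36435278 -0.08453811  1.11156503] [ 0.16839331  0.0064165  -0.985699  ]
side 47.70206200091788 -0.0592748441080378 [1.23659878 0.1722417  1.02342103] [-0.5722152  -0.22297202 -0.78921052]
{'clock': 0.1, 'joint_pos': array([ 1.13498505e+00,  1.26362001e-01, -4.05027517e-02,  1.40539474e+00,
        4.66955196e-05,  1.57081293e+00]), 'dq': array([-2.49151639e-04, -8.49596162e-04,  3.17668994e-03,  6.62274077e-05,
        5.68509084e-04,  1.47039417e-04]), 'effort': array([ 1.49518375e-03, -4.36907673e+01,  3.53603840e+01,  1.37355679e-02,
        1.72878213e-04,  2.11097716e-05]), 'tcp_pos': array([0.22143866, 0.47555998, 0.19568612]), 'tool_rot': array([-3.14012948e+00, -4.66711730e-05,  2.70576470e+00]), 'force': array([0.23450177, 0.06818022, 0.33295335]), 'ft_torque': array([0.03875289, 0.0443476 , 0.00209013]), 'gripper_force': 0.0, 'gripper_width': 0.08522360798166848}
```

View pics/0top.png

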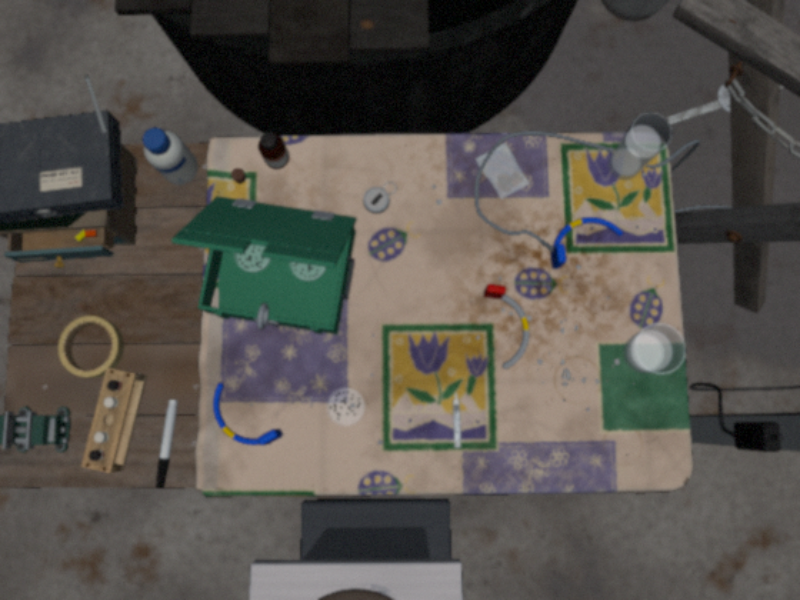

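View pics/0side.png

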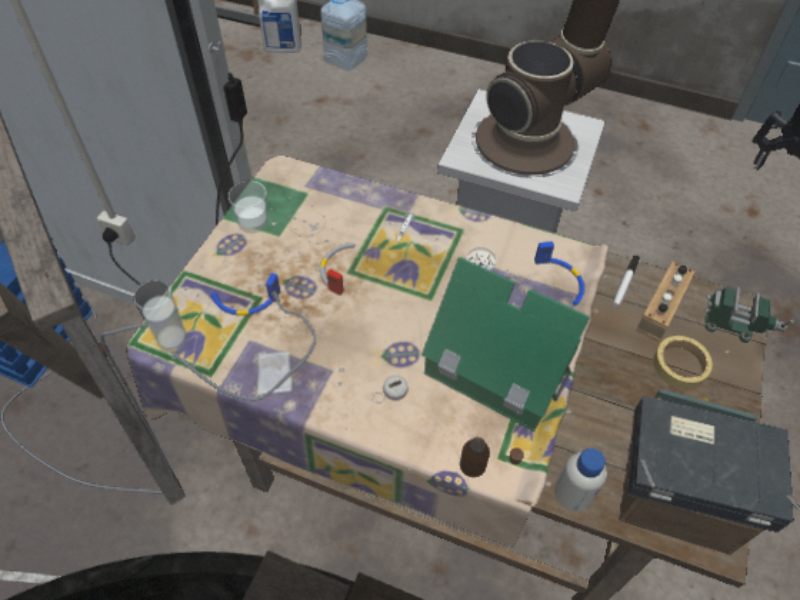

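The target hook is the red-handled grey one: top view handle (495,291), band (526,324), tip (507,367). Lookalikes are the blue hooks at (560,255) and (275,435). The box is at (270,270), with its ring near (263,315). I'll crop in on the hook and ring to check.

```bash
python3 - <<'E'
from h import *
import pickle
S=pickle.load(open("s0.pkl","rb"))
def crop(n,x,y,w,h):
    c=S[n]["color"][y:y+h,x:x+w]; return cv2.resize(c,(400,300),interpolation=cv2.INTER_CUBIC)
top=np.hstack([crop("top",120,130,140,105),crop("top",320,190,100,75)])
bot_=np.hstack([crop("side",290,175,128,96),crop("side",210,155,60,45)])
cv2.imwrite("pics/1.png",np.vstack([top,bot_]))
for n in S:
    hsv=cv2.cvtColor(S[n]["color"],cv2.COLOR_BGR2HSV);H,s_,V=cv2.split(hsv)
    for nm,m in (("red",((H<8)|(H>172))&(s_>150)&(V>70)),("yel",(H>20)&(H<35)&(s_>170)&(V>150))):
        k,l,st,c=cv2.connectedComponentsWithStats(m.astype(np.uint8))
        for i in range(1,k):
            if st[i,4]>=8: print(n,nm,st[i],c[i].round(1), [x.round(4) for x in [onz(S[n],*c[i],.01)]])
E
```

```text
top red [340 199  14   8  81] [346.8 202.3] [array([ 0.5619, -0.2234,  0.01  ])]
top yel [400 154   7   4  17] [402.9 155.7] [array([ 0.6689, -0.3558,  0.01  ])]
top yel [366 223   4   7  19] [367.5 226.2] [array([ 0.5072, -0.268 ,  0.01  ])]
top yel [157 300   6   6  20] [159.4 302.6] [array([0.3432, 0.193 , 0.01  ])]
side red [229 189  10   7  40] [233.6 191.8] [array([ 0.5271, -0.2337,  0.01  ])]
side yel [225 181   4   5  13] [226.4 183.2] [array([ 0.5067, -0.2655,  0.01  ])]
side yel [400 188   5   5  11] [402. 190.] [array([0.3457, 0.1926, 0.01  ])]
side yel [166 217   7   3  15] [169.2 218.4] [array([ 0.6716, -0.3523,  0.01  ])]
```

View pics/1.png

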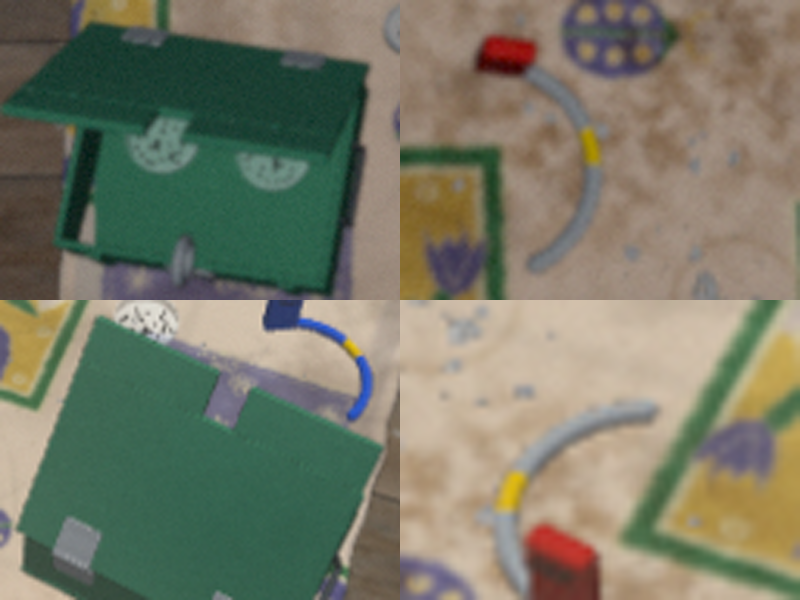

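```bash
cat > m.py <<'E'
from h import *
import pickle
S=pickle.load(open("s0.pkl","rb"));T,D=S["top"],S["side"]
tl=lambda x,y:(120+x/2.857,130+y/2.857); tr=lambda x,y:(320+(x-400)/4,190+y/4)
bl=lambda x,y:(290+x/3.125,175+(y-300)/3.125); br=lambda x,y:(210+(x-400)/6.667,155+(y-300)/6.667)
print("lid FL",tri(T,tl(3,107),D,bl(382,447)));print("lid FR",tri(T,tl(335,155),D,bl(97,320)))
print("ring",onz(T,*tl(182,260),.077)); 
print("box FR,FL",onz(T,*tl(335,292),.06),onz(T,*tl(57,247),.06))
print("box BR-hinge lid", onz(T,*tl(369,64),.066),onz(T,*tl(90,24),.066))
print("band",tri(T,(367.5,226.2),D,(226.4,183.2)),onz(T,367.5,226.2,.008))
print("tip end",tri(T,tr(533,267),D,br(655,408)),onz(T,*tr(533,267),.005))
print("handle top",tri(T,tr(512,45),D,br(563,548)),onz(T,*tr(512,45),.054))
E
python3 m.py
```

```text
lid FL (array([0.59761941, 0.22624888, 0.20718041]), np.float64(0.004232225932573656))
lid FR (array([0.5624105 , 0.00874725, 0.20378677]), np.float64(0.009038713781194264))
ring [0.51356712 0.12946912 0.077     ]
box FR,FL [0.49075789 0.01788743 0.06      ] [0.52685502 0.22802898 0.06      ]
box BR-hinge lid [ 0.6644418  -0.00760931  0.066     ] [0.69932841 0.20762214 0.066     ]
band (array([ 0.50677236, -0.26684968,  0.00963705]), np.float64(0.0025392881591876563)) [ 0.50738764 -0.26835231  0.008     ]
tip end (array([ 0.43913279, -0.23237981,  0.00363919]), np.float64(0.005031225559548938)) [ 0.43978923 -0.23462602  0.005     ]
handle top (array([ 0.55596116, -0.2182054 ,  0.05019624]), np.float64(0.005932758874501194)) [ 0.55621864 -0.22057603  0.054     ]
```

The crop confirms the red handle with a grey bar and yellow band, and the ring as the grey disc at about (184,221) in the top image. The two ring estimates agree to within a few mm. Next I'll close the lid.

```bash
cat >> m.py <<'E'
h=np.array([[-60,0],[-10.6,59],[-20.5,-56.4]])/1e3; w=np.array([[.507,-.2677],[.4394,-.2338],[.556,-.2195]])
a=(h-h.mean(0))@[1,1j];b=(w-w.mean(0))@[1,1j];H=np.angle((a.conj()*b).sum())
R2=np.array([[np.cos(H),-np.sin(H)],[np.sin(H),np.cos(H)]]);c=w.mean(0)-R2@h.mean(0)
print("hook yaw deg",np.degrees(H),"C",c,"resid",(h@R2.T+c-w).round(4).tolist(),"grip",R2@h[2]+c)
E
python3 m.py|tail -1
python3 - <<'E'
from h import *
import pickle
B=-0.168; xb=np.array([np.cos(B),np.sin(B),0]);z=np.array([0,0,1.])
hinge=np.array([.679,.101,.06])
def P(r,th,off=0): return hinge+r*(-xb*np.cos(th)+z*np.sin(th))+(.008+off)*(xb*np.sin(th)+z*np.cos(th))
o=[np.pi,0,np.pi/2+B]  # fingers close along box x? tool x along box y
bot.grasp(30)
bot.reach(P(.125,.95)+[0,0,.10],o)
for th in np.arange(.95,.05,-.15):
    f=bot.move_l(P(.125,th,.004),velocity=.12,until_force=30)
    print(round(th,2),f,bot.read_state()["force"].round(1))
    if f:break
f=bot.move_l(P(.125,0,-.008),velocity=.04,until_force=18)
s=bot.read_state();print(f,s["tcp_pos"],s["force"],s["clock"])
bot.hold(.2)
bot.move_l(s["tcp_pos"]+[0,0,.12],velocity=.25)
S={}
bot.reach([.40,-.1,.28],[np.pi,0,0.3])
for n in("top","side"): S[n]=imaging.snapshot(n)
pickle.dump(S,open("s1.pkl","wb"))
a=cv2.resize(S["top"]["color"][130:250,110:270],(400,300),interpolation=cv2.INTER_CUBIC)
b=cv2.resize(S["side"]["color"][175:295,280:440],(400,300),interpolation=cv2.INTER_CUBIC)
cv2.imwrite("pics/2.png",cv2.resize(np.hstack([a,b]),(800,300)));print(bot.read_state()["clock"])
E
```

```text
hook yaw deg 101.77041488463011 C [ 0.49545393 -0.2104284 ] resid [[0.0007, -0.0015], [0.0005, 0.001], [-0.0012, 0.0005]] grip [ 0.5548498  -0.21899227]
0.95 False [-1.2  0.4 -0.4]
0.8 False [-0.4  0.7  0.5]
0.65 False [-1.   6.4 -2.9]
0.5 False [-1.1  6.7 -3.1]
0.35 True [1.  4.6 0. ]
True [0.5666921  0.12253768 0.11499449] [-3.07013912  1.26255441  2.9959263 ] 5.4
7.425
```

View pics/2.png

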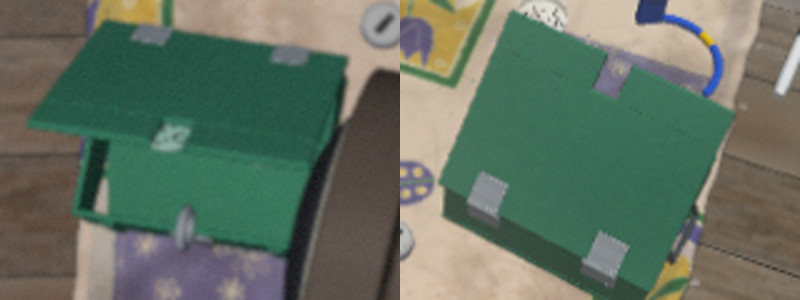

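The lid is only part way down, still open roughly 0.5 rad. The finger probably caught the notch in the front edge, so I'll push again to the side of it.

```bash
python3 - <<'E'
from h import *
import pickle
B=-0.168; xb=np.array([np.cos(B),np.sin(B),0]);yb=np.array([-np.sin(B),np.cos(B),0]);z=np.array([0,0,1.])
hinge=np.array([.679,.101,.06])-.05*yb
def P(r,th,off=0): return hinge+r*(-xb*np.cos(th)+z*np.sin(th))+(.008+off)*(xb*np.sin(th)+z*np.cos(th))
o=[np.pi,0,B]
bot.reach(P(.13,.85)+[0,0,.06],o)
for th in np.arange(.85,.05,-.1):
    f=bot.move_l(P(.13,th,.004),velocity=.08,until_force=30)
    s=bot.read_state();print(round(th,2),f,s["force"].round(1),s["tcp_pos"].round(3))
    if f:break
else:
    f=bot.move_l(P(.13,0,-.008),velocity=.04,until_force=20)
s=bot.read_state();print(f,s["tcp_pos"],s["force"],s["clock"])
bot.hold(.2);print(bot.read_state()["force"])
bot.move_l(s["tcp_pos"]+[0,0,.12],velocity=.25)
S={}
bot.reach([.42,-.2,.24],[np.pi,0,0.3])
for n in("top","side"): S[n]=imaging.snapshot(n)
pickle.dump(S,open("s1.pkl","wb"))
a=cv2.resize(S["top"]["color"][130:250,110:270],(400,300),interpolation=cv2.INTER_CUBIC)
b=cv2.resize(S["side"]["color"][175:295,280:440],(400,300),interpolation=cv2.INTER_CUBIC)
cv2.imwrite("pics/3.png",np.hstack([a,b]));print(bot.read_state()["clock"])
E
```

```text
0.85 False [-0.   0.2  0.4] [0.595 0.065 0.166]
0.75 False [0.2 0.9 0.5] [0.585 0.066 0.158]
0.65 False [ 0.4 -0.4  0.4] [0.576 0.068 0.148]
0.55 False [-0.3 -0.2 -0.6] [0.567 0.069 0.138]
0.45 False [ 0.5 -0.3 -0. ] [0.56  0.07  0.127]
0.35 False [-0.4  0.4 -0.3] [0.554 0.071 0.116]
0.25 False [ 1.2 -0.5  0.4] [0.549 0.072 0.104]
0.15 False [0.3 0.4 0.5] [0.545 0.073 0.091]
False [0.54267502 0.07335606 0.05994412] [ 0.5170658  -0.30706185  0.9316253 ] 15.9333
[-0.40900493  0.49724018  0.4503601 ]
21.1833
```

View pics/3.png

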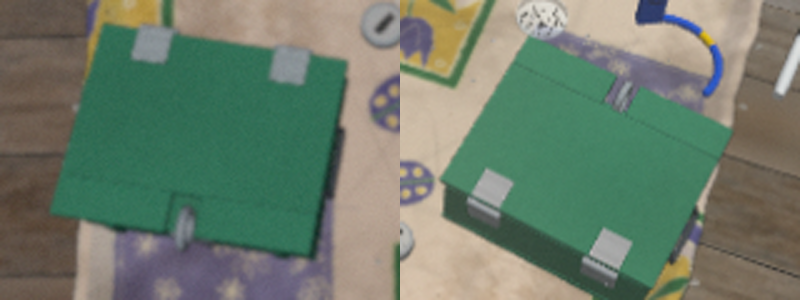

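```bash
python3 - <<'E'
from h import *
import pickle
s=bot.read_state();print({k:s[k] for k in("clock","gripper_width","gripper_force","tcp_pos","force")})
S=pickle.load(open("s1.pkl","rb"));T,D=S["top"],S["side"]
t=lambda x,y:(110+x/2.5,130+y/2.5);d=lambda x,y:(280+(x-400)/2.5,175+y/2.5)
for n,a,b in(("FL",(52,214),(732,128)),("FR",(310,256),(528,38)),("BR",(347,60),(443,182)),("ringtop",(185,226),(621,95))):
    print(n,tri(T,t(*a),D,d(*b)),onz(T,*t(*a),.068),onz(D,*d(*b),.068))
print(onz(T,*t(185,226),.077),onz(D,*d(621,95),.077))
E
```

```text
{'clock': 21.1833, 'gripper_width': -0.00018373016971841156, 'gripper_force': 0.0, 'tcp_pos': array([ 0.42004265, -0.19994485,  0.23998576]), 'force': array([ 0.10113153, -0.0177447 ,  0.63231587])}
FL (array([0.52274141, 0.23799386, 0.09725209]), np.float64(0.003402848640404102)) [0.5276681  0.24551685 0.068     ] [0.49941611 0.24174398 0.068     ]
FR (array([0.48632551, 0.02293003, 0.09103667]), np.float64(0.0027505575006808902)) [0.4894509  0.02399636 0.068     ] [0.46732795 0.0205785  0.068     ]
BR (array([ 0.6612613 , -0.00381215,  0.06177123]), np.float64(0.005654895640594238)) [ 0.66028419 -0.00699016  0.068     ] [6.64221540e-01 3.08774828e-05 6.80000000e-02]
ringtop (array([0.51369813, 0.12890576, 0.08284013]), np.float64(0.002519978097549741)) [0.51615722 0.13072609 0.068     ] [0.50180201 0.12943156 0.068     ]
[0.51484801 0.12886959 0.077     ] [0.50872374 0.12983483 0.077     ]
```

```bash
python3 - <<'E'
from h import *
import pickle
S=pickle.load(open("s1.pkl","rb"));T,D=S["top"],S["side"]
B=-0.168; xb=np.array([np.cos(B),np.sin(B),0]);yb=np.array([-np.sin(B),np.cos(B),0]);z=np.array([0,0,1.])
ring=np.array([.5135,.1293,.077]);hinge=ring+.168*xb;hinge[2]=.06
im=[]
for n,x0,y0 in(("top",110,130),("side",280,175)):
    c=cv2.resize(S[n]["color"][y0:y0+120,x0:x0+160],(800,600),interpolation=cv2.INTER_CUBIC)
    for th,col in((0,(0,0,255)),(.1,(0,255,255)),(.2,(255,255,0))):
        P=lambda r,y,o=.008: hinge+y*yb+r*(-xb*np.cos(th)+z*np.sin(th))+o*(xb*np.sin(th)+z*np.cos(th))
        q=((proj(S[n],[P(.18,.11),P(.18,-.11),P(0,-.11),P(0,.11)])-[x0,y0])*5+2).astype(int)
        cv2.polylines(c,[q],True,col,1)
    a=np.linspace(0,6.28,30)[:,None]
    q=((proj(S[n],ring+.02*(np.cos(a)*xb+np.sin(a)*z))-[x0,y0])*5+2).astype(int);cv2.polylines(c,[q],True,(255,0,255),1)
    im.append(c)
cv2.imwrite("pics/4.png",np.vstack([im[0][50:580],im[1][:550]])[:, :] if 0 else np.hstack([cv2.resize(im[0][150:600,100:700],(400,300)),cv2.resize(im[1][100:550],(400,225+75))]))
cv2.imwrite("pics/4b.png",im[1])
E
```

```text
(no output)
```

View pics/4b.png

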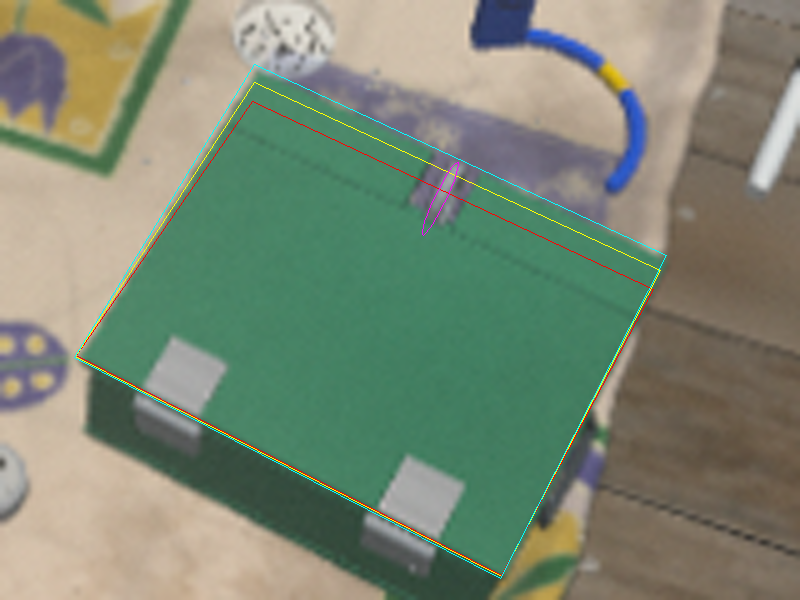

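The overlay shows the lid still ajar, at about 0.19 rad. I'll push nearer the front and take a picture while still pressing.

```bash
cat >> h.py <<'E'
B=-0.168; xb=np.array([np.cos(B),np.sin(B),0]);yb=np.array([-np.sin(B),np.cos(B),0]);zz=np.array([0,0,1.])
ring=np.array([.5135,.1293,.077]);hinge=ring+.168*xb;hinge[2]=.06
E
python3 - <<'E'
from h import *
p=hinge-.155*xb-.06*yb
bot.reach([p[0],p[1],.135],[np.pi,0,B])
print(bot.read_state()["clock"])
for zt in(.1,.085,.075,.069,.064):
    f=bot.move_l([p[0],p[1],zt],velocity=.06,until_force=25)
    s=bot.read_state();print(zt,f,s["tcp_pos"].round(4),s["force"].round(1),s["clock"])
    if f: break
S={n:imaging.snapshot(n) for n in("top","side")}
a=cv2.resize(S["top"]["color"][130:250,110:270],(400,300),interpolation=cv2.INTER_CUBIC)
b=cv2.resize(S["side"]["color"][175:295,280:440],(400,300),interpolation=cv2.INTER_CUBIC)
cv2.imwrite("pics/5.png",np.hstack([a,b]))
E
```

```text
25.5
0.1 False [0.5164 0.068  0.1   ] [ 0.2 -0.4  0.1] 26.2333
0.085 False [0.5158 0.0679 0.0844] [ 0.8 -0.4  0.2] 26.6333
0.075 False [0.5159 0.0679 0.0745] [-0.2 -0.4 -0.8] 26.95
0.069 False [0.516  0.068  0.0686] [0.2 0.2 0.3] 27.2
0.064 False [0.5162 0.0679 0.0637] [-0.   0.7 -1.4] 27.45
```

View pics/5.png

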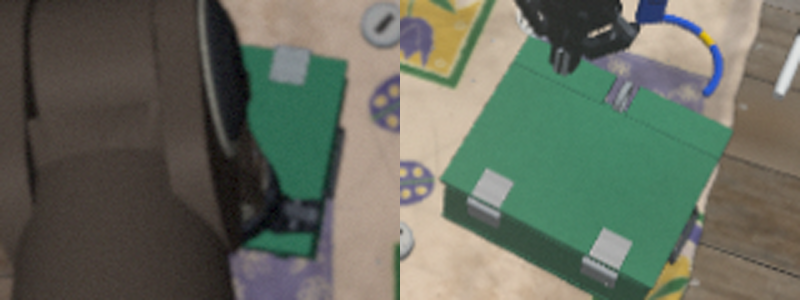

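```bash
python3 - <<'E'
from h import *
import pickle
S=pickle.load(open("s1.pkl","rb"))
for n,x0,y0,o in(("side",280,175,400),("top",110,130,0)):
  for nm,P in(("tcp",[.5162,.0679,.0637]),("tcp+2cm",[.5162,.0679,.0837]),("start TCP+.1",[.5162,.0679,.1637])):
    print(n,nm,(proj(S[n],P)[0]-[x0,y0])*2.5+[o,0])
s=bot.read_state();print(s["tcp_pos"],s["tool_rot"],s["joint_pos"].round(3),s["gripper_width"],s["effort"].round(1))
# fk of joint via IK
print(planner.inverse_kinematics(s["tcp_pos"],s["tool_rot"]))
E
```

```text
side tcp [557.41263254  89.5918059 ]
side tcp+2cm [559.75533589  77.64114927]
side start TCP+.1 [569.76484807  26.45816108]
top tcp [259.33026908 225.91991136]
top tcp+2cm [255.90984329 222.52668971]
top start TCP+.1 [240.83108539 207.5638918 ]
[0.51621882 0.06797439 0.06398166] [ 3.14155843e+00  1.47290853e-04 -1.67978690e-01] [ 0.131  0.151 -0.302  1.117  0.    -2.843] 1.0312217738274126e-05 [  0.  -43.8  33.9  -0.    0.    0. ]
[ 1.30917467e-01  1.51410702e-01 -3.02366900e-01  1.11716956e+00
  1.06665916e-05 -2.84269650e+00]
```

```bash
python3 - <<'E'
from h import *
import pickle
S=pickle.load(open("s1.pkl","rb"))
im=[]
for s,t in((imaging.snapshot("side"),[.5162,.0679,.0637]),(S["side"],[.42,-.2,.24])):
    u,v=proj(s,t)[0].astype(int); x0,y0=u-50,v-70
    c=cv2.resize(s["color"][y0:y0+120,x0:x0+100],(400,480),interpolation=cv2.INTER_CUBIC)
    for k,col in((0,(0,0,255)),(.03,(0,255,255)),(.1,(255,0,255))):
        q=((proj(s,np.array(t)+[0,0,k])[0]-[x0,y0])*4+2).astype(int);cv2.drawMarker(c,tuple(int(i) for i in q),col,cv2.MARKER_CROSS,12,1)
    im.append(c)
cv2.imwrite("pics/6.png",np.hstack(im))
E
```

```text
(no output)
```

View pics/6.png

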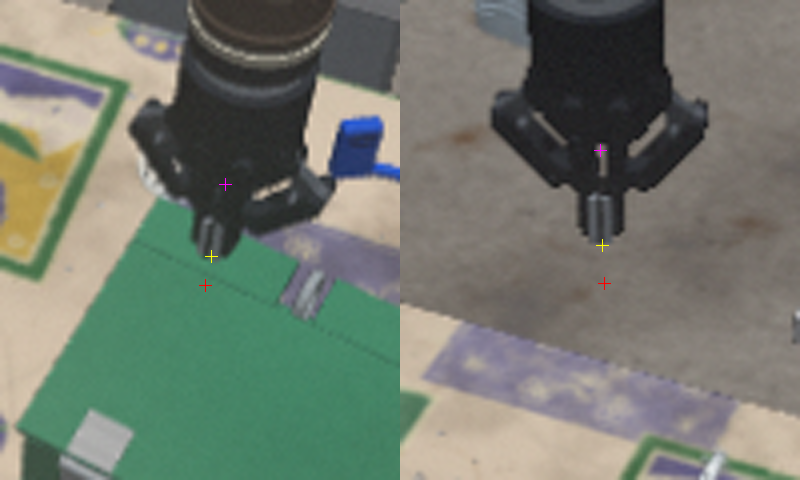

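In free air the true fingertip is about 33 mm above the reported TCP, and the height of the lid at the last two pushes agrees. I'll subtract 33 mm from every height. Now I'll finish closing the lid and go to the hook.

```bash
cat >> h.py <<'E'
dz=np.array([0,0,-.033])
E
python3 - <<'E'
from h import *
import pickle
p=bot.read_state()["tcp_pos"]
f=bot.move_l([p[0],p[1],.026],velocity=.06,until_force=20)
s=bot.read_state();print(f,s["tcp_pos"].round(4),s["force"].round(1),s["clock"])
if f and s["tcp_pos"][2]<.041:
    bot.move_l([p[0],p[1],.12],velocity=.3)
    H=np.radians(101.77)
    bot.open_gripper(); print(bot.read_state()["clock"])
    bot.reach(np.array([.5548,-.2190,.115])+dz,[np.pi,0,H+np.radians(160)-2*np.pi])
    S={n:imaging.snapshot(n) for n in("top","side")}
    pickle.dump(S,open("s2.pkl","wb"))
    s=bot.read_state();print(s["tcp_pos"],s["joint_pos"].round(2),s["clock"])
    im=[]
    a=cv2.resize(S["side"]["color"][130:230,180:300],(400,300),interpolation=cv2.INTER_CUBIC)
    b=cv2.resize(S["side"]["color"][175:295,280:440],(400,300),interpolation=cv2.INTER_CUBIC)
    for th,col in((0,(0,0,255)),):
        P=lambda r,y,o=.008: hinge+y*yb+r*(-xb*np.cos(th)+zz*np.sin(th))+o*(xb*np.sin(th)+zz*np.cos(th))
        q=((proj(S["side"],[P(.18,.11),P(.18,-.11),P(0,-.11),P(0,.11)])-[280,175])*2.5+1).astype(int)
        cv2.polylines(b,[q],True,col,1)
    t=np.array([.5548,-.2190,.115])
    q=((proj(S["side"],t)[0]-[180,130])*3.333).astype(int);cv2.drawMarker(a,tuple(int(i) for i in q),(255,0,255),cv2.MARKER_CROSS,10,1)
    cv2.imwrite("pics/7.png",np.hstack([a,b]))
E
```

```text
True [0.516  0.0681 0.0331] [-3.4 -0.1 11.8] 28.1333
29.3583
[ 0.55512483 -0.21785076  0.08235236] [-0.37  0.28 -0.1   1.19  0.   -1.8 ] 30.5833
```

View pics/7.png

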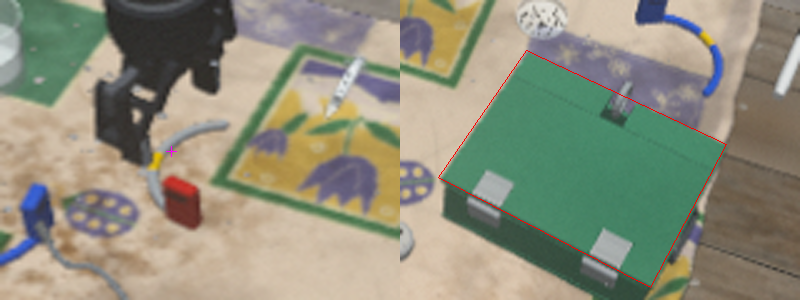

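The lid is closed: it matches the 0 rad outline. The gripper sits above the red handle. I'll grasp, lift and carry the hook to a hover at the swing start, then check it with the cameras.

```bash
cat >> h.py <<'E'
C=ring+.06*xb
def grip(delta,dzh):
    "TCP pose for hook rotated delta(deg) about C, tool raised dzh (m) relative to its grasp height on table"
    H=B+np.radians(delta); a=H+np.radians(250); g=C+.06*np.array([np.cos(a),np.sin(a),0])
    y=H+np.radians(160); y=(y+np.pi)%(2*np.pi)-np.pi
    return np.array([g[0],g[1],ZG+dzh]),[np.pi,0,y]
ZG=-.021
E
python3 - <<'E'
from h import *
import pickle
f=bot.move_l([.5548,-.2190,-.021],velocity=.12,until_force=12)
s=bot.read_state();print(f,s["tcp_pos"].round(4),s["force"].round(1),s["clock"])
if not f:
    bot.grasp(70);s=bot.read_state();print(s["gripper_width"],s["gripper_force"],s["tcp_pos"].round(4),s["clock"])
    if s["gripper_width"]>.008:
        bot.move_l([.5548,-.2190,.12],velocity=.3)
        p,o=grip(100,.14); print(p,o,planner.inverse_kinematics(p,o))
        bot.reach(p,o);bot.hold(.2)
        S={n:imaging.snapshot(n) for n in("top","side")};pickle.dump(S,open("s3.pkl","wb"))
        s=bot.read_state();print(s["gripper_width"],s["tcp_pos"].round(4),s["tool_rot"],s["force"],s["clock"])
        x0=[]
        im=[]
        for n in S:
            u,v=proj(S[n],C+[0,0,.08])[0].astype(int);u-=60;v-=50
            im.append(cv2.resize(S[n]["color"][v:v+120,u:u+120],(400,400),interpolation=cv2.INTER_CUBIC));print(n,u,v)
            hsv=cv2.cvtColor(S[n]["color"],cv2.COLOR_BGR2HSV);Hh,s_,V=cv2.split(hsv)
            for nm,m in (("red",((Hh<8)|(Hh>172))&(s_>150)&(V>50)),("yel",(Hh>20)&(Hh<35)&(s_>150)&(V>110))):
                k,l,st,c=cv2.connectedComponentsWithStats(m.astype(np.uint8))
                for i in range(1,k):
                    if st[i,4]>=6: print(n,nm,st[i],c[i].round(1))
        cv2.imwrite("pics/8.png",np.hstack(im))
E
```

```text
False [ 0.5554 -0.2192 -0.0202] [-0.8  0.4  0.3] 31.5917
0.013134434871594115 68.60981583595276 [ 0.5551 -0.2191 -0.0207] 32.2417
[0.62916969 0.09911491 0.119     ] [3.141592653589793, 0, np.float64(-1.9133292519943295)] [ 0.1562488   0.34747193  0.07314147  1.29646587  0.         -1.0720146 ]
0.013195967768580875 [0.6293 0.0981 0.1192] [-3.14136176e+00  7.77061175e-05 -1.91473607e+00] [ 0.08478393 -0.50294216 -2.63014615] 34.4
top 121 135
top red [193 152   7  10  47] [196.  156.4]
top yel [401 111  30  34 361] [411.1 128.7]
top yel [442 122   8  11  46] [445.9 127.7]
top yel [433 127   8  10  41] [435.3 131.9]
top yel [455 134   7  15  63] [458.5 140.8]
top yel [436 138  12  13  58] [442. 146.]
top yel [399 154   8   5  27] [402.7 155.9]
top yel [ 52 161   8   8  34] [ 55.8 164.7]
top yel [211 182   5   9  42] [212.9 186.1]
top yel [291 235   2   4   7] [291.4 236.3]
top yel [308 235   3   3   7] [309. 236.]
top yel [315 235   6   8  16] [317.1 238.9]
top yel [328 235  10   9  37] [332.8 239.8]
top yel [276 240  29  40 431] [286.2 260.9]
top yel [322 240   5   7  20] [323.8 243.8]
top yel [308 244  19  25 218] [317.3 256.7]
top yel [332 264   7  21  86] [335.2 274.2]
top yel [321 269   4   7  14] [323.  272.2]
top yel [312 281   4   5  15] [313.4 283. ]
side 302 161
side red [348 219   7  17  56] [351.5 227.1]
side yel [400 188   5   5  14] [402.1 189.9]
side yel [335 203   4   6  15] [336.5 205.7]
side yel [166 217   7   3  21] [169. 218.]
side yel [130 225   4   4  12] [131.6 226.1]
side yel [143 227  12  19 106] [148.8 236.4]
side yel [101 235   6   3   8] [103.9 235.6]
side yel [146 249   2   3   6] [146.5 250. ]
side yel [360 309   8   6  19] [363.1 311.5]
```

View pics/8.png

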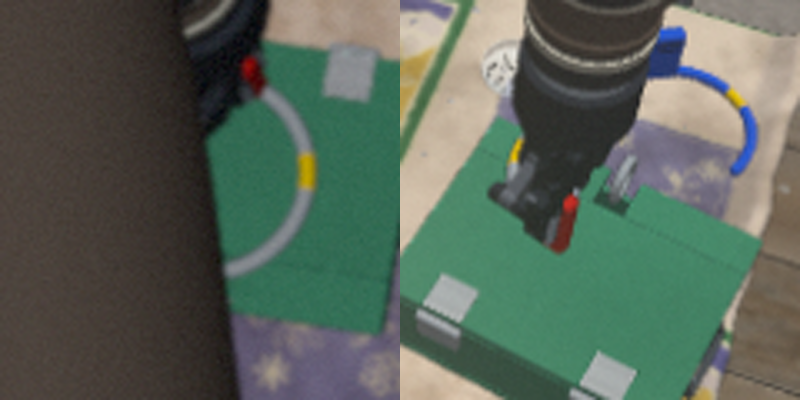

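```bash
python3 - <<'E'
from h import *
import pickle
from scipy.optimize import least_squares
S=pickle.load(open("s3.pkl","rb"));T,D=S["top"],S["side"]
print("band tri",tri(T,(212.9,186.1),D,(336.5,205.7)))
# grey bar pixels by low saturation in window, right of arm
c=T["color"];hsv=cv2.cvtColor(c,cv2.COLOR_BGR2HSV)
m=np.zeros(c.shape[:2],bool);m[163:218,191:218]=True
m&=(hsv[...,1]<60)&(hsv[...,2]>95)
k,l,st,ce=cv2.connectedComponentsWithStats(m.astype(np.uint8));print([x.tolist() for x in st[1:] if x[4]>10])
v,u=np.nonzero(np.isin(l,[i for i in range(1,k) if st[i,4]>25]))
for z in(.135,.147,.155):
    P=np.array([onz(T,a,b,z) for a,b in zip(u,v)])[:,:2]
    r=least_squares(lambda q:np.hypot(*(P-q[:2]).T)-q[2],[C[0],C[1],.06],loss="soft_l1",f_scale=.003).x
    b=onz(T,212.9,186.1,z)[:2]-r[:2]
    print(z,"C",r.round(4),"H-B deg",np.degrees(np.arctan2(b[1],b[0])-B)-180+360, "want C",C[:2].round(4))
g=bot.read_state()["tcp_pos"];print(g)
E
```

```text
band tri (array([0.57223009, 0.05852634, 0.14940509]), np.float64(0.0010363745717950775))
[[199, 163, 16, 18, 107], [191, 192, 24, 26, 166]]
0.135 C [0.5745 0.1202 0.06  ] H-B deg 100.55037704341743 want C [0.5727 0.1193]
0.147 C [0.5719 0.1177 0.0592] H-B deg 100.54975503724057 want C [0.5727 0.1193]
0.155 C [0.5702 0.116  0.0587] H-B deg 100.54933551362427 want C [0.5727 0.1193]
[0.62929058 0.09812156 0.11915074]
```

Hook held level; its arc centre is within 2 mm of where I want it. Next I descend and swing it through the ring.

```bash
python3 - <<'E'
from h import *
import pickle
def go(d,h,v,F=12):
    p,o=grip(d,h); f=bot.move_l(p,rot=o,velocity=v,until_force=F)
    s=bot.read_state();print(d,round(h,3),f,s["force"].round(1),(s["tcp_pos"]-p).round(4),round(s["clock"],2));return f
ok=not go(100,.072,.12)
if ok:
    for d in range(90,-1,-10):
        if go(d,.072,.05): ok=False;break
S={n:imaging.snapshot(n) for n in("top","side")};pickle.dump(S,open("s4.pkl","wb"))
im=[]
for n in S:
    u,v=proj(S[n],ring+.03*xb)[0].astype(int);u-=60;v-=60
    im.append(cv2.resize(S[n]["color"][v:v+120,u:u+120],(400,400),interpolation=cv2.INTER_CUBIC))
cv2.imwrite("pics/9.png",np.hstack(im))
E
```

```text
100 0.072 False [ 0.4  0.8 -1.6] [0.0004 0.     0.0006] 35.12
90 0.072 False [ 0.8 -0.5 -0.2] [0.0007 0.0001 0.0011] 35.48
80 0.072 False [ 0.3  0.5 -1.5] [0.0004 0.0003 0.0004] 35.83
70 0.072 False [-0.7  0.1 -2.1] [0.0003 0.0003 0.0002] 36.19
60 0.072 False [ 1.  -0.1 -0.6] [0.0004 0.0003 0.0001] 36.55
50 0.072 False [-0.2  0.  -2. ] [0.0004 0.0002 0.0001] 36.91
40 0.072 False [-0.3 -0.9 -1.3] [0.0005 0.0002 0.0001] 37.27
30 0.072 False [ 0.3  0.3 -0.7] [0.0005 0.0001 0.0001] 37.62
20 0.072 False [ 0.1  0.3 -1.7] [0.0005 0.0001 0.0001] 37.98
10 0.072 False [-0.4 -0.1 -1.6] [0.0005 0.     0.0001] 38.34
0 0.072 False [-0.  -0.4 -2.2] [ 0.0005 -0.      0.0001] 38.7
```

View pics/9.png

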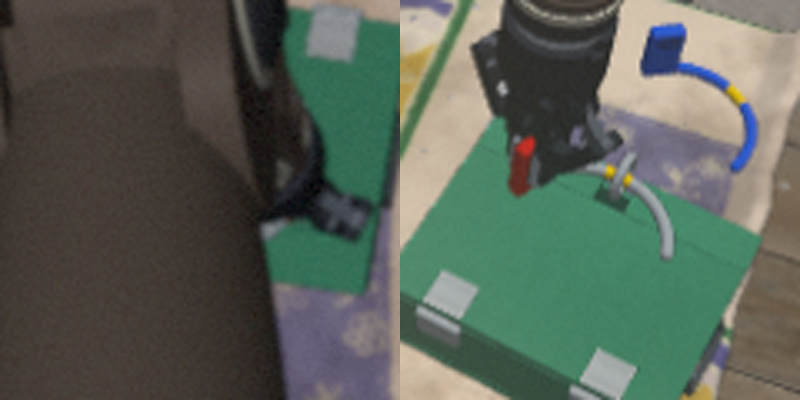

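The bar is through the ring, with yellow showing on both sides of it (about (613,175) and (628,180)), and there was no contact force. I'll lower, release and retreat.

```bash
python3 - <<'E'
from h import *
p,o=grip(0,.066)
f=bot.move_l(p,velocity=.02,until_force=5)
s=bot.read_state();print(f,s["tcp_pos"]-p,s["force"],s["clock"])
bot.open_gripper()
q=bot.read_state()["tcp_pos"]
bot.move_l(q+[0,0,.15],velocity=.2)
bot.reach([.40,-.10,.25],[np.pi,0,1.6])
S={n:imaging.snapshot(n) for n in("top","side")}
print(bot.read_state()["clock"])
im=[]
for n in S:
    u,v=proj(S[n],ring+.03*xb)[0].astype(int);u-=60;v-=60
    im.append(cv2.resize(S[n]["color"][v:v+120,u:u+120],(400,400),interpolation=cv2.INTER_CUBIC))
cv2.imwrite("pics/10.png",np.hstack(im))
E
```

```text
True [ 6.33638270e-04 -7.57280222e-05  2.20432136e-03] [0.05181853 0.12508046 5.38277149] 39.0833
41.675
```

View pics/10.png

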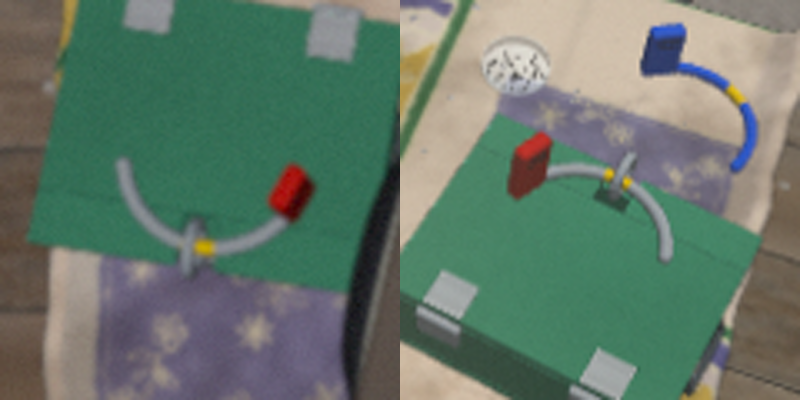

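Yellow shows on both sides of the ring, the hook lies flat on the closed lid, and the gripper is clear. Handing it in.

```bash
python3 -c "
from workcell import workorder
print(workorder.sign_off())"
```

```text
the job is handed in; nothing more can be done
None
```

I closed the lid fully, swung the red-handled hook through the ring until the yellow band sat inside it, left it flat on the lid, and handed the job in at about 42 s; I didn't check the dish, counter and syringe for movement afterwards.

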